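# Fill the glue-press weight tube to its mark

## Task

Put the two thick, 50 mm wide steel weight discs lying on the bench into the upright tube of the glue press, one after the other, so that they lie flat on the disc already inside and the top of the stack is level with the dark line round the tube. Leave the thin disc of the same width where it lies on the bench.

Things in the scene. Friction and masses are not known exactly. Their poses are not given: they have to be found in the camera images.
- tube_mouth (a point): centre of the open top of a fixed upright aluminium tube on a 100 mm square base plate: bore 70 mm, wall 4 mm, rim 95 mm above the bench, slot 18 mm wide on its far side (x; z is up). The line, a dark band round the outside, is 10 mm below the rim. A thick disc (50 x 25 mm) already lies inside, its top 60 mm below the rim; two more reach the line. Discs let go at the mouth may drop in.
- disc_a_mid (a point): a plain round dark steel weight disc lying flat on the bench, 50 mm in diameter and 25 mm thick, about 0.4 kg; this point is its centre, 12.5 mm above its underside; z is its axis. One of the two loose thick discs.
- disc_b_mid (a point): a plain round dark steel weight disc lying flat on the bench, 50 mm in diameter and 25 mm thick, about 0.4 kg; this point is its centre, 12.5 mm above its underside; z is its axis. One of the two loose thick discs.
- thin_mid (a point): a dark steel disc of the same 50 mm diameter but only 10 mm thick, lying flat on the bench among the thick ones, to be left alone; this point is its centre, 5 mm above its underside; z is its axis.
Things that resemble listed ones, but are neither listed nor needed, are in the scene too. What is shaped like the part that bears disc_a_mid but red is not meant.

How it is judged:
On the way, in this order (a step that is already met when the one before it is completed fails the run):
1. a first thick disc lies flat in the tube on the disc already there (((z of disc_a_mid in the frame of tube_mouth between -0.0525 and -0.0425 m and horizontal distance between disc_a_mid and tube_mouth below 0.014 m and (angle between disc_a_mid's own z axis and vertical below 0.12 rad or angle between disc_a_mid's own z axis and vertical above 3.02 rad)) or (z of disc_b_mid in the frame of tube_mouth between -0.0525 and -0.0425 m and horizontal distance between disc_b_mid and tube_mouth below 0.014 m and (angle between disc_b_mid's own z axis and vertical below 0.12 rad or angle between disc_b_mid's own z axis and vertical above 3.02 rad)))), for 0.2 s.
2. the other thick disc lies flat on it, the top of the stack at the line ((((z of disc_a_mid in the frame of tube_mouth between -0.0525 and -0.0425 m and horizontal distance between disc_a_mid and tube_mouth below 0.014 m and (angle between disc_a_mid's own z axis and vertical below 0.12 rad or angle between disc_a_mid's own z axis and vertical above 3.02 rad)) and (z of disc_b_mid in the frame of tube_mouth between -0.0275 and -0.0175 m and horizontal distance between disc_b_mid and tube_mouth below 0.014 m and (angle between disc_b_mid's own z axis and vertical below 0.12 rad or angle between disc_b_mid's own z axis and vertical above 3.02 rad))) or ((z of disc_b_mid in the frame of tube_mouth between -0.0525 and -0.0425 m and horizontal distance between disc_b_mid and tube_mouth below 0.014 m and (angle between disc_b_mid's own z axis and vertical below 0.12 rad or angle between disc_b_mid's own z axis and vertical above 3.02 rad)) and (z of disc_a_mid in the frame of tube_mouth between -0.0275 and -0.0175 m and horizontal distance between disc_a_mid and tube_mouth below 0.014 m and (angle between disc_a_mid's own z axis and vertical below 0.12 rad or angle between disc_a_mid's own z axis and vertical above 3.02 rad))))), for 0.2 s.
At the end, for the whole second after the job is handed in: Both thick discs lie at rest in the tube, one on the other on the disc already there, flat within 7 degrees, each within 14 mm of the tube's axis and within 5 mm of its height (so the top of the stack is within 5 mm of the line); the thin disc lies within 40 mm of where it was ((((z of disc_a_mid in the frame of tube_mouth between -0.0525 and -0.0425 m and horizontal distance between disc_a_mid and tube_mouth below 0.014 m and (angle between disc_a_mid's own z axis and vertical below 0.12 rad or angle between disc_a_mid's own z axis and vertical above 3.02 rad)) and (z of disc_b_mid in the frame of tube_mouth between -0.0275 and -0.0175 m and horizontal distance between disc_b_mid and tube_mouth below 0.014 m and (angle between disc_b_mid's own z axis and vertical below 0.12 rad or angle between disc_b_mid's own z axis and vertical above 3.02 rad))) or ((z of disc_b_mid in the frame of tube_mouth between -0.0525 and -0.0425 m and horizontal distance between disc_b_mid and tube_mouth below 0.014 m and (angle between disc_b_mid's own z axis and vertical below 0.12 rad or angle between disc_b_mid's own z axis and vertical above 3.02 rad)) and (z of disc_a_mid in the frame of tube_mouth between -0.0275 and -0.0175 m and horizontal distance between disc_a_mid and tube_mouth below 0.014 m and (angle between disc_a_mid's own z axis and vertical below 0.12 rad or angle between disc_a_mid's own z axis and vertical above 3.02 rad)))) and linear speed of each of disc_a, disc_b below 0.02 m/s and not (distance of thin_mid from where it was at the start of the episode above 0.04 m)); the robot touches nothing.
It fails at once if the thin disc is moved more than 40 mm from where it lay (distance of thin_mid from where it was at the start of the episode above 0.04 m).
It also fails if it takes over 56 s, if anything falls off the work surface, if the arm or the gripper's body presses on something with over 40 N, if the wrist force passes 120 N, or if a joint passes its speed limit or range.

## Robot

A 6-joint arm with a two-finger parallel gripper is mounted at the origin on the work surface. World frame = base frame: x ahead of the robot, y to its left, z up, the work surface at z = 0. Lengths are in m, angles in rad, forces in N, time in s.
With the tool pointing down it reaches from about 0.425 to 0.925 m from the base axis. Payload 12.5 kg.
Tool frame: the origin (TCP) lies at the very end of the fingers, on their centre line; the grasp point (between the pads) lies 19 mm behind it; z points along the fingers, y is the line along which they close (so a half turn about z gives the same grasp; the last joint's range is limited). The gripper opens to 85 mm and grips with 20 to 120 N. Pads are 22 mm wide; open, the fingers measure 114 mm over their backs; the gripper's body (76 mm by 85 mm) begins 54 mm behind the grasp point. The pads swing forward as they close: fully open they stand 13 mm farther back than shut.
Start: joints at [1.104, 0.491, 1.559, -0, 1.092, -0.106], TCP at [0.221, 0.585, 0.231] pointing down, gripper open.
Joint ranges: [-3.1, 3.1], [-0.84, 2.19], [0.05, 2.79], [-1.13, 4.28], [0.06, 2.93], [-2.69, 2.69]. Speed limits (rad/s): [2.22, 2.22, 2.79, 3.14, 3.14, 3.14].

## Interface

Orientations are given as a rotation vector (axis times angle).
In Python, from plant import arm, get_image gives the robot as it stands.
- The arm moves only by the tool drive_tool, never from a script. Its argument "deltas" is a list of rows, each an object with "hand": the closure, from 0 (fully open) to 1 (shut); "slide": the shift along the tool's x, y, z in m, a list of three; "turn": the turn about the tool's z in degrees. A call has exactly 5 rows; each row shifts and turns the commanded pose from where the row before left it, along the tool's axes as they then stand; what a row does not reach is not made up. A row lasts 1/10 s, in which the tool goes at most 50 mm and 8.59 degrees, less where a joint would pass 70% of its speed; a pose out of reach is approached as far as the arm can. A call is refused whole if a number of a shift passes 0.05 or a number of a turn 8.59, either way. A call with a gripper value outside its range is refused whole. The fingers move at their own pace and stop on an object; "grip_force" is the grip in N (left out, the last holds). Time passes only in rows, so rows that do not move let the fingers close, or fill a call up. It gives the time, the measured TCP pose, the force, the opening and the grip force at its end, in the units of the state.
- arm.read_state(): the state, without advancing time (a new reading comes with each control period).
- get_image(name): name is "scene" or "top" or "wrist"; returns a dict with "color" (384x512x3 uint8, red, green, blue), "range_z" (384x512 float32, m along the optical axis (not along the pixel's ray), 0 where there is no reading), "mtx" (3x3 intrinsics, pixels), "R" (3x3) and "t" (3): a world point X has camera coordinates R X + t. Camera axes: x right, y down, z forward; pixel columns grow to the right and rows downward; lengths in m; the calibration is good to about 2 mm. A picture is of the moment at which its call begins.
- arm.close_job(): hands the job in; it is judged then, once.
The state is a dict: "clock": time; "q": joint angles; "qd": joint speeds; "joint_torque": joint torques, N m; "position": TCP position; "orientation": TCP orientation; "wrist_force": force on the tool from outside, world axes, zero at the start; "ft_torque": the same for the moment, N m; "grip_width": finger opening in m; "gripper_force": force on a finger pad.
Only numpy, scipy, OpenCV 4.12 (cv2) and the standard library are available. Lean on these libraries where they do the work, as an engineer would, in place of code of your own. Each camera call takes 0.05 s, during which the arm holds its last target. There are 200 camera calls.

## Working session

There is one attempt and no reset: what is moved stays moved. The work goes in short steps, Python scripts to look and compute and a tool call to move; the robot and the scene stay as the last step left them, time stands still between calls to the robot, and variables do not carry over. Pictures are saved under pics/ and viewed, at most 10 in all, crops included, and the job is handed in when it is done.

Besides the shell and the picture viewer there is one more tool, called after "Emit:" as name(argument=value, ...), one argument or row to a line, values as JSON. drive_tool: Moves the arm, as the interface text tells. Its arguments: {"type":"object","properties":{"deltas":{"type":"array","items":{"type":"object","properties":{"hand":{"type":"number"},"slide":{"type":"array","items":{"type":"number"}},"turn":{"type":"number"}}}},"grip_force":{"type":"number"}},"required":["deltas"]}

```bash
mkdir -p pics
cat > h.py <<'E'
import numpy as np, cv2
from plant import arm, get_image
def shot(n,f=None):
    d=get_image(n)
    if f: cv2.imwrite('pics/'+f,d['color'][:,:,::-1])
    return d
def pts(d):
    z=d['range_z'];v,u=np.mgrid[:384,:512];K=d['mtx']
    c=np.stack([(u-K[0,2])/K[0,0]*z,(v-K[1,2])/K[1,1]*z,z],-1)
    return (c-d['t'])@d['R']   # R^T(c-t)
E
python3 - <<'E'
from h import *
a=shot('scene');b=shot('top')
np.savez('s0.npz',**{k+'_s':v for k,v in a.items()},**{k+'_t':v for k,v in b.items()})
cv2.imwrite('pics/scene.png',a['color'][:,:,::-1]);cv2.imwrite('pics/top.png',b['color'][:,:,::-1])
print(arm.read_state())
p=pts(b);h=p[...,2]
m=((h>0.006)&(h<0.2)&(b['range_z']>0)).astype(np.uint8)
n,l,s,c=cv2.connectedComponentsWithStats(m)
for i in range(1,n):
    if s[i,4]>60:
        k=l==i;print(c[i].round(),s[i],np.median(p[k],0).round(3),p[k].min(0).round(3),p[k].max(0).round(3),np.percentile(h[k],90).round(3),b['color'][k].mean(0).round())
E
```

```text
{'clock': 0.1, 'q': array([ 1.10436850e+00,  4.91504185e-01,  1.55940565e+00, -2.60966274e-05,
        1.09168584e+00, -1.05593728e-01]), 'qd': array([-0.0009071 , -0.00241668, -0.00122226, -0.00058792,  0.00247205,
        0.00010867]), 'joint_torque': array([ 2.34967098e-03, -6.19448876e+01, -2.62021512e+01, -1.00318373e-04,
        2.87991454e-03,  8.00599992e-06]), 'position': array([0.22054787, 0.58457628, 0.23077722]), 'orientation': array([-5.63661511e-01, -3.09034778e+00,  1.52167616e-03]), 'wrist_force': array([-0.48269152,  0.27240884, -0.56568998]), 'ft_torque': array([0.00818179, 0.02268043, 0.04210229]), 'gripper_force': 0.0, 'grip_width': 0.08545262173237092}
[261.  22.] [    0     0   512    48 21861] [ 0.891 -0.009  0.054] [ 0.855 -0.545  0.006] [0.937 0.58  0.074] 0.062 [48. 36. 17.]
[238.  75.] [ 201   51   94   43 1477] [0.789 0.06  0.024] [ 0.755 -0.071  0.006] [0.843 0.129 0.03 ] 0.027 [105.  86.  53.]
[144.  78.] [ 113   57   65   45 1134] [0.785 0.26  0.021] [0.736 0.184 0.006] [0.828 0.316 0.034] 0.03 [51. 49. 42.]
[326.  86.] [ 306   67   40   40 1234] [ 0.77
[... 967 characters left out ...]
62   55 2446] [0.542 0.259 0.035] [0.484 0.202 0.006] [0.6   0.319 0.099] 0.094 [44. 43. 39.]
[ 78. 262.] [ 65 202  26  94 771] [0.38  0.377 0.022] [0.32  0.355 0.006] [0.514 0.415 0.029] 0.026 [68. 47. 27.]
[364. 218.] [352 206  26  24 484] [ 0.488 -0.219  0.025] [ 0.465 -0.246  0.006] [ 0.514 -0.197  0.03 ] 0.027 [41. 39. 36.]
[286. 219.] [274 208  24  23 442] [ 0.484 -0.056  0.025] [ 0.461 -0.079  0.007] [ 0.507 -0.031  0.03 ] 0.027 [44. 42. 39.]
[244. 243.] [233 231  23  25 447] [0.433 0.031 0.025] [0.408 0.008 0.006] [0.457 0.055 0.03 ] 0.027 [125.  14.  10.]
[430. 294.] [ 403  267   55   54 2302] [ 0.332 -0.358  0.018] [ 0.278 -0.415  0.006] [ 0.387 -0.304  0.023] 0.02 [123. 100.  46.]
```

View pics/top.png

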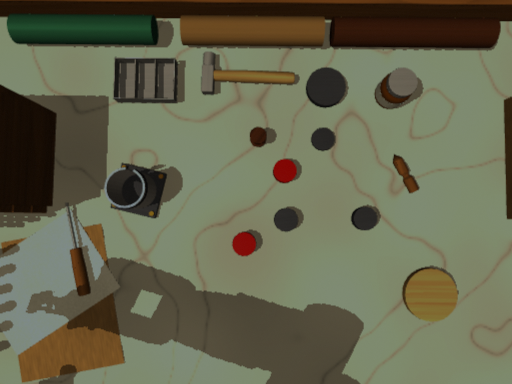

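View pics/scene.png

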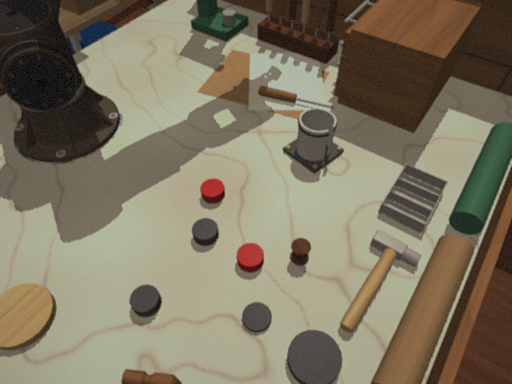

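The arm isn't in either view. Candidates in the top image:
- Thick dark discs at (286,219) and (364,218), both about 25 mm high. I choose these two.
- Thin disc at (323,138), about 10 mm high.
- Wide dark puck at (326,86), too wide.
- Red discs at (285,171) and (244,243), not meant.
- Tube at (126,188).

Next I'll check the choice in a close crop and measure the centres.

Run:
```python
from h import *
s=np.load('s0.npz');b={k:s[k+'_t'] for k in('color','range_z','mtx','R','t')};a={k:s[k+'_s'] for k in('color','range_z','mtx','R','t')}
cv2.imwrite('pics/crop.png',cv2.resize(b['color'][120:250,230:400,::-1],None,fx=4,fy=4,interpolation=cv2.INTER_CUBIC))
def rep(p,cx,cy,r,lo,hi,n):
    k=(np.hypot(p[...,0]-cx,p[...,1]-cy)<r)&(p[...,2]>lo)&(p[...,2]<hi)
    q=p[k][:,:2].astype(np.float32);c,rr=cv2.minEnclosingCircle(q);print(n,k.sum(),np.round(c,4),round(rr,4),q.mean(0).round(4),np.median(p[k][:,2]).round(4))
for d,nm in((b,'top'),(a,'scene')):
    p=pts(d)
    rep(p,.484,-.055,.04,.02,.03,nm+'A');rep(p,.488,-.221,.04,.02,.03,nm+'B');rep(p,.659,-.135,.04,.006,.014,nm+'thin')
    rep(p,.545,.26,.07,.088,.1,nm+'tube')
    k=(np.hypot(p[...,0]-.545,p[...,1]-.26)<.03)&(p[...,2]>.02)&(p[...,2]<.06);print('inside',np.median(p[k],0) if k.any() else '')
    k=(np.hypot(p[...,0]-.545,p[...,1]-.26)<.07)&(p[...,2]>.004)&(p[...,2]<.02)
    print('plate',cv2.minAreaRect(p[k][:,:2].astype(np.float32)))
```

```text
topA 433 [ 0.4839 -0.0559] 0.0247 [ 0.484  -0.0557] 0.0255
topB 450 [ 0.4892 -0.2214] 0.0251 [ 0.4889 -0.2209] 0.0253
topthin 408 [ 0.6592 -0.1348] 0.0249 [ 0.659  -0.1346] 0.0104
toptube 367 [0.5421 0.2607] 0.0408 [0.54   0.2609] 0.0948
inside [0.53996133 0.2647138  0.03544145]
plate ((0.5419936180114746, 0.25275918841362), (0.11660370230674744, 0.11933218687772751), 76.96554565429688)
sceneA 463 [ 0.4826 -0.0568] 0.0253 [ 0.4838 -0.0575] 0.0236
sceneB 659 [ 0.4881 -0.2225] 0.0251 [ 0.4889 -0.2229] 0.0237
scenethin 670 [ 0.6577 -0.135 ] 0.0251 [ 0.6586 -0.136 ] 0.0086
scenetube 261 [0.5415 0.2607] 0.0409 [0.5396 0.2589] 0.0925
inside 
plate ((0.5407694578170776, 0.25934678316116333), (0.10138922184705734, 0.10097344219684601), 77.19828796386719)
```

View pics/crop.png

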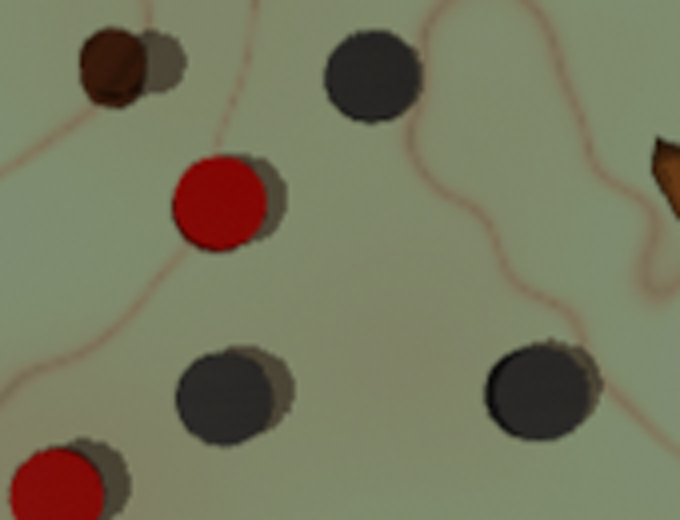

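The crop shows two dark discs with clear thickness and shadow, at crop (225,397) and (540,392). The flat thin one is at (372,77). The fingers can't enter the 70 mm bore around a 50 mm disc, so I'll grip only the top of each disc and release it at the mouth. First I'll travel to above disc A.

Emit:
drive_tool(
  deltas=[
    {"hand":0,"slide":[-0.0288,-0.0196,0],"turn":0},
    {"hand":0,"slide":[-0.0288,-0.0196,0],"turn":0},
    {"hand":0,"slide":[-0.0288,-0.0196,0],"turn":0},
    {"hand":0,"slide":[-0.0288,-0.0196,0],"turn":0},
    {"hand":0,"slide":[-0.0288,-0.0196,0],"turn":0},
  ],
  grip_force=50,
)

```text
clock: 0.6
position: [0.3213, 0.441, 0.2311]
orientation: [-0.563, -3.09, 0.001]
wrist_force: [0.9, -0.1, -0.6]
grip_width: 0.0854
gripper_force: 0.0
```

Emit:
drive_tool(
  deltas=[
    {"hand":0,"slide":[-0.0288,-0.0196,0],"turn":0},
    {"hand":0,"slide":[-0.0288,-0.0196,0],"turn":0},
    {"hand":0,"slide":[-0.0288,-0.0196,0],"turn":0},
    {"hand":0,"slide":[-0.0288,-0.0196,0],"turn":0},
    {"hand":0,"slide":[-0.0288,-0.0196,0],"turn":0},
  ],
)

```text
clock: 1.1
position: [0.4214, 0.2984, 0.2312]
orientation: [-0.564, -3.09, 0.0]
wrist_force: [0.3, 1.2, -0.0]
grip_width: 0.0852
gripper_force: 0.0
```

Emit:
drive_tool(
  deltas=[
    {"hand":0,"slide":[-0.0186,-0.0311,0.01],"turn":0},
    {"hand":0,"slide":[-0.0186,-0.0311,0.01],"turn":0},
    {"hand":0,"slide":[-0.0186,-0.0311,0.01],"turn":0},
    {"hand":0,"slide":[-0.0186,-0.0311,0.01],"turn":0},
    {"hand":0,"slide":[-0.0186,-0.0311,0.01],"turn":0},
  ],
)

```text
clock: 1.6
position: [0.4529, 0.12, 0.1808]
orientation: [-0.563, -3.09, -0.0]
wrist_force: [1.0, 0.2, -0.3]
grip_width: 0.0855
gripper_force: 0.0
```

Emit:
drive_tool(
  deltas=[
    {"hand":0,"slide":[-0.0186,-0.0311,0.01],"turn":0},
    {"hand":0,"slide":[-0.0186,-0.0311,0.01],"turn":0},
    {"hand":0,"slide":[-0.0186,-0.0311,0.01],"turn":0},
    {"hand":0,"slide":[-0.0186,-0.0311,0.01],"turn":0},
    {"hand":0,"slide":[-0.0186,-0.0311,0.01],"turn":0},
  ],
)

```text
clock: 2.1
position: [0.4851, -0.0584, 0.1308]
orientation: [-0.564, -3.09, -0.0]
wrist_force: [0.1, 1.0, -0.4]
grip_width: 0.0857
gripper_force: 0.0
```

```bash
cat >> h.py <<'E'
def rel(tx,ty,tz):
    s=arm.read_state();R=cv2.Rodrigues(s['orientation'])[0]
    print('pos',s['position'].round(4),'tool delta',(R.T@(np.array([tx,ty,tz])-s['position'])).round(4))
E
python3 - <<'E'
from h import *
d=shot('wrist','w1.png');p=pts(d);c=d['color'].astype(int)
k=(p[...,2]>.018)&(p[...,2]<.032)&(np.hypot(p[...,0]-.484,p[...,1]+.056)<.04)
q=p[k][:,:2].astype(np.float32);print(k.sum(),cv2.minEnclosingCircle(q),q.mean(0))
rel(.4837,-.0562,.012)
E
```

```text
2949 ((0.4828276038169861, -0.055704012513160706), 0.02512839250266552) [ 0.48161748 -0.05534868]
pos [ 0.486  -0.0622  0.1295] tool delta [0.0043 0.0048 0.1175]
```

View pics/w1.png

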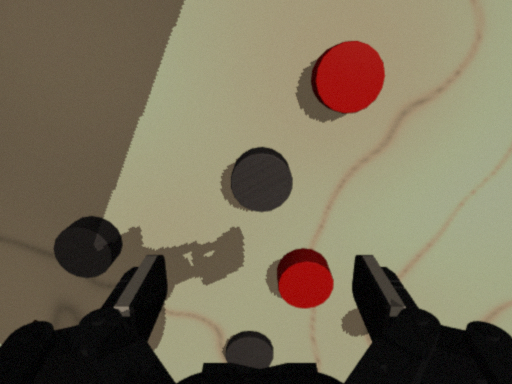

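The wrist view shows disc A at (261,180), between the two fingers and clear of the red discs. Going down onto it.

Emit:
drive_tool(
  deltas=[
    {"hand":0,"slide":[0.0045,0.0055,0.03],"turn":0},
    {"hand":0,"slide":[0,0,0.03],"turn":0},
    {"hand":0,"slide":[0,0,0.03],"turn":0},
    {"hand":0,"slide":[0,0,0.0275],"turn":0},
    {"hand":0,"slide":[0,0,0],"turn":0},
  ],
)

```text
clock: 2.65
position: [0.4814, -0.0498, 0.0112]
orientation: [-0.563, -3.085, -0.001]
wrist_force: [-1.0, -0.6, 0.8]
grip_width: 0.0852
gripper_force: 0.0
```

Emit:
drive_tool(
  deltas=[
    {"hand":0.9,"slide":[0,0,0],"turn":0},
    {"hand":0.9,"slide":[0,0,0],"turn":0},
    {"hand":0.9,"slide":[0,0,0],"turn":0},
    {"hand":0.9,"slide":[0,0,0],"turn":0},
    {"hand":0.9,"slide":[0,0,0],"turn":0},
  ],
  grip_force=50,
)

```text
clock: 3.15
position: [0.4835, -0.0504, 0.0156]
orientation: [0.563, 3.088, -0.0]
wrist_force: [-3.2, -1.1, 12.1]
grip_width: 0.0476
gripper_force: 49.4
```

Emit:
drive_tool(
  deltas=[
    {"hand":0.9,"slide":[0,0,-0.01],"turn":0},
    {"hand":0.9,"slide":[0,0,-0.03],"turn":0},
    {"hand":0.9,"slide":[0,0,-0.04],"turn":0},
    {"hand":0.9,"slide":[0,0,-0.04],"turn":0},
    {"hand":0.9,"slide":[0,0,-0.03],"turn":0},
  ],
)

```text
clock: 3.65
position: [0.4828, -0.05, 0.1672]
orientation: [0.563, 3.088, 0.0]
wrist_force: [-0.4, -0.4, -3.8]
grip_width: 0.047
gripper_force: 52.9
```

Run:
```python
from h import *
d=shot('scene');w=shot('wrist')
cv2.imwrite('pics/g1.png',np.hstack([cv2.resize(d['color'][80:290,60:300],(400,350)),cv2.resize(w['color'],(400,350))])[:,:,::-1])
print(arm.read_state()['position'],arm.read_state()['grip_width']);rel(.5418,.2607,.165)
for e in (d,w):
    p=pts(e);c=e['color'].astype(int)
    k=(np.hypot(p[...,0]-.4837,p[...,1]+.0505)<.028)&(p[...,2]>.1)&(p[...,2]<.19)
    print(k.sum(),p[k].min(0),p[k].max(0))
```

```text
[ 0.48404447 -0.05030522  0.1682069 ] 0.04681368823725122
pos [ 0.484  -0.0503  0.1682] tool delta [0.0557 0.3114 0.0031]
852 [ 0.45961494 -0.07834301  0.1504253 ] [ 0.50971187 -0.02428052  0.18993204]
9513 [ 0.46013763 -0.07670336  0.15519443] [ 0.51071681 -0.02253576  0.18998002]
```

View pics/g1.png

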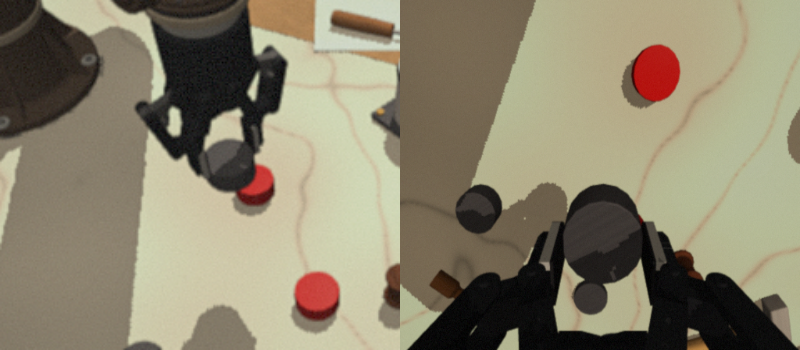

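The left half is the scene crop: the disc hangs in the fingers at (228,163). The right half is the wrist view: the disc top is at (602,240), possibly tilted, so I'll measure that.

```bash
cat >> h.py <<'E'
def topplane(e,box=.02):
    s=arm.read_state();x,y,z=s['position'];p=pts(e)
    k=(np.hypot(p[...,0]-x,p[...,1]-y)<box)&(abs(p[...,2]-z)<.035)
    q=p[k]
    for _ in range(4):
        A=np.c_[q[:,:2]-[x,y],np.ones(len(q))];c=np.linalg.lstsq(A,q[:,2],rcond=None)[0]
        q=q[abs(A@c-q[:,2])<.003]
    print('slopes',c[:2].round(3),'z-tcp at centre',(c[2]-z).round(4),len(q),k.sum())
    k=(np.hypot(p[...,0]-x,p[...,1]-y)<.045)&(abs(p[...,2]-c[2]-(p[...,:2]-[x,y])@c[:2])<.002)
    q=p[k][:,:2].astype(np.float32);print('centre-tcp',np.array(cv2.minEnclosingCircle(q)[0])-[x,y],cv2.minEnclosingCircle(q)[1])
E
python3 - <<'E'
from h import *
topplane(shot('wrist'));topplane(shot('scene'))
E
```

```text
slopes [ 0.007 -0.001] z-tcp at centre 0.0113 5000 5000
centre-tcp [-0.00547515  0.00195405] 0.035755060613155365
slopes [ 0.    -0.003] z-tcp at centre 0.0094 361 361
centre-tcp [ 0.00706445 -0.00278662] 0.03461964428424835
```

The disc is held level, its bottom about 14.5 mm below the TCP. Moving to the tube.

Emit:
drive_tool(
  deltas=[
    {"hand":0.9,"slide":[0.0059,0.0311,0],"turn":0},
    {"hand":0.9,"slide":[0.0059,0.0311,0],"turn":0},
    {"hand":0.9,"slide":[0.0059,0.0311,0],"turn":0},
    {"hand":0.9,"slide":[0.0059,0.0311,0],"turn":0},
    {"hand":0.9,"slide":[0.0059,0.0311,0],"turn":0},
  ],
)

```text
clock: 4.35
position: [0.5094, 0.107, 0.162]
orientation: [-0.563, -3.087, 0.001]
wrist_force: [0.8, -0.2, -2.7]
grip_width: 0.0473
gripper_force: 53.0
```

Emit:
drive_tool(
  deltas=[
    {"hand":0.9,"slide":[0.0059,0.0311,0],"turn":0},
    {"hand":0.9,"slide":[0.0059,0.0311,0],"turn":0},
    {"hand":0.9,"slide":[0.0059,0.0311,0],"turn":0},
    {"hand":0.9,"slide":[0.0059,0.0311,0],"turn":0},
    {"hand":0.9,"slide":[0.0059,0.0315,0],"turn":0},
  ],
)

```text
clock: 4.85
position: [0.5368, 0.2631, 0.1617]
orientation: [-0.563, -3.088, 0.003]
wrist_force: [-0.0, -1.1, -3.1]
grip_width: 0.0473
gripper_force: 53.0
```

Emit:
drive_tool(
  deltas=[
    {"hand":0.9,"slide":[0,0,0],"turn":0},
    {"hand":0.9,"slide":[0,0,0],"turn":0},
    {"hand":0.9,"slide":[0,0,0],"turn":0},
    {"hand":0.9,"slide":[0,0,0.01],"turn":0},
    {"hand":0.9,"slide":[0,0,0.01],"turn":0},
  ],
)

```text
clock: 5.35
position: [0.5375, 0.2613, 0.143]
orientation: [-0.565, -3.09, -0.0]
wrist_force: [-0.0, 0.1, -3.9]
grip_width: 0.0473
gripper_force: 53.2
```

Run:
```python
from h import *
d=shot('scene');w=shot('wrist');t=shot('top')
cv2.imwrite('pics/t1.png',np.hstack([cv2.resize(d['color'][60:200,220:400],(400,311)),cv2.resize(w['color'],(400,311))])[:,:,::-1])
rel(.539,.2618,.098)
topplane(w)
# rim from scene / top again, disc outline in wrist by z band
for e in(w,d):
    p=pts(e);s=arm.read_state()['position']
    k=(abs(p[...,2]-s[2]-.0105)<.004)&(np.hypot(p[...,0]-s[0],p[...,1]-s[1])<.04)
    y=cv2.Rodrigues(arm.read_state()['orientation'])[0][:,1]
    q=(p[k]-s);k2=abs(q@y)<.012;x=cv2.Rodrigues(arm.read_state()['orientation'])[0][:,0]
    u=q[k2]@x;print('tool-x extent of disc',np.percentile(u,[0,1,99,100]).round(4))
```

```text
pos [0.5372 0.2615 0.1427] tool delta [-0.0016  0.001   0.0447]
slopes [-0.005  0.   ] z-tcp at centre 0.0074 4956 4956
centre-tcp [-0.00606176  0.00206807] 0.03580300137400627
tool-x extent of disc [-0.0258 -0.024   0.0227  0.0238]
tool-x extent of disc [-0.0266 -0.0259  0.0193  0.0211]
```

View pics/t1.png

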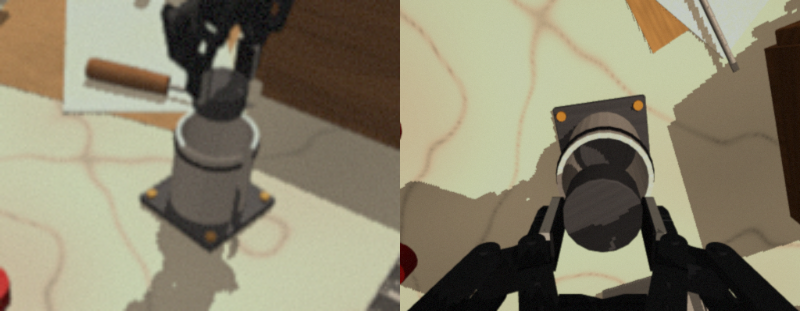

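The disc hangs over the bore: scene crop shows it at (222,90) above the rim at (217,130), and it's centred in the wrist view. Lowering to the mouth.

Emit:
drive_tool(
  deltas=[
    {"hand":0.9,"slide":[-0.0015,0.001,0.01],"turn":0},
    {"hand":0.9,"slide":[0,0,0.012],"turn":0},
    {"hand":0.9,"slide":[0,0,0.01],"turn":0},
    {"hand":0.9,"slide":[0,0,0.007],"turn":0},
    {"hand":0.9,"slide":[0,0,0.0],"turn":0},
  ],
)

```text
clock: 6.0
position: [0.5389, 0.2623, 0.1035]
orientation: [-0.563, -3.089, 0.001]
wrist_force: [-0.0, -0.4, -4.1]
grip_width: 0.0471
gripper_force: 53.2
```

Emit:
drive_tool(
  deltas=[
    {"hand":0.9,"slide":[0,0,0.002],"turn":0},
    {"hand":0.9,"slide":[0,0,0.001],"turn":0},
    {"hand":0.9,"slide":[0,0,0.001],"turn":0},
    {"hand":0.9,"slide":[0,0,0],"turn":0},
    {"hand":0.9,"slide":[0,0,0],"turn":0},
  ],
)

```text
clock: 6.5
position: [0.5394, 0.2624, 0.101]
orientation: [0.564, 3.09, 0.0]
wrist_force: [-0.2, -0.2, -4.3]
grip_width: 0.0473
gripper_force: 53.2
```

Emit:
drive_tool(
  deltas=[
    {"hand":0,"slide":[0,0,0],"turn":0},
    {"hand":0,"slide":[0,0,0],"turn":0},
    {"hand":0,"slide":[0,0,0],"turn":0},
    {"hand":0,"slide":[0,0,0],"turn":0},
    {"hand":0,"slide":[0,0,0],"turn":0},
  ],
)

```text
clock: 7.0
position: [0.5394, 0.2624, 0.1009]
orientation: [0.564, 3.09, 0.0]
wrist_force: [0.4, 0.9, -0.3]
grip_width: 0.0853
gripper_force: 0.0
```

Emit:
drive_tool(
  deltas=[
    {"hand":0,"slide":[0,0,-0.02],"turn":0},
    {"hand":0,"slide":[0,0,-0.03],"turn":0},
    {"hand":0,"slide":[0,0,-0.03],"turn":0},
    {"hand":0,"slide":[0,0,-0.02],"turn":0},
    {"hand":0,"slide":[0,0,0],"turn":0},
  ],
)

```text
clock: 7.5
position: [0.5403, 0.2628, 0.2037]
orientation: [0.563, 3.086, 0.004]
wrist_force: [0.4, 0.0, 0.2]
grip_width: 0.0855
gripper_force: 0.0
```

```bash
cat >> h.py <<'E'
def inside():
    for n in('wrist','top'):
        e=shot(n);p=pts(e)
        k=(np.hypot(p[...,0]-.5418,p[...,1]-.2607)<.031)&(p[...,2]>.02)&(p[...,2]<.12)
        q=p[k]
        if len(q)<50: print(n,'few');continue
        z0=np.percentile(q[:,2],[5,25,50,75,95]);print(n,len(q),z0.round(4))
        h=np.median(q[q[:,2]>z0[2]-.01][:,2]);q=q[abs(q[:,2]-h)<.006]
        c=np.linalg.lstsq(np.c_[q[:,:2]-[.5418,.2607],np.ones(len(q))],q[:,2],rcond=None)[0]
        print(' plane',c.round(4),cv2.minEnclosingCircle(q[:,:2].astype(np.float32)))
E
python3 - <<'E'
from h import *
inside()
rel(.4884,-.222,.17)
e=shot('wrist');cv2.imwrite('pics/t2.png',e['color'][:,:,::-1])
E
```

```text
wrist 2474 [0.0467 0.0592 0.0598 0.0603 0.0609]
 plane [ 0.011  -0.0041  0.0598] ((0.5414050221443176, 0.2626948952674866), 0.025095129385590553)
top 333 [0.0475 0.0592 0.0603 0.0612 0.0626]
 plane [-0.0213  0.0153  0.0605] ((0.5428025126457214, 0.261231005191803), 0.02495051920413971)
pos [0.5392 0.2623 0.2006] tool delta [-0.1235 -0.4711  0.0306]
```

View pics/t2.png

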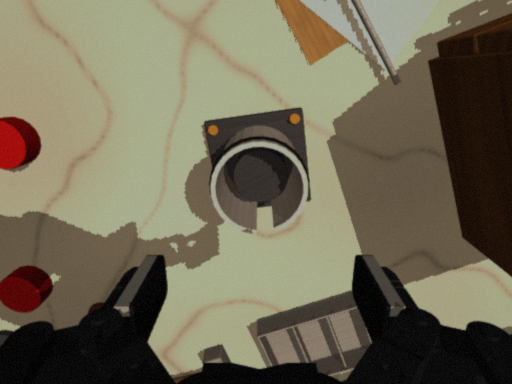

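The first disc lies flat, centred, at (256,178), with its top at 0.060 m as required. Going for disc B.

Emit:
drive_tool(
  deltas=[
    {"hand":0,"slide":[-0.0082,-0.0314,0],"turn":0},
    {"hand":0,"slide":[-0.0082,-0.0314,0],"turn":0},
    {"hand":0,"slide":[-0.0082,-0.0314,0],"turn":0},
    {"hand":0,"slide":[-0.0082,-0.0314,0],"turn":0},
    {"hand":0,"slide":[-0.0082,-0.0314,0],"turn":0},
  ],
)

```text
clock: 8.15
position: [0.5215, 0.0998, 0.1995]
orientation: [-0.563, -3.089, 0.001]
wrist_force: [-0.2, -1.4, 0.3]
grip_width: 0.0855
gripper_force: 0.0
```

Emit:
drive_tool(
  deltas=[
    {"hand":0,"slide":[-0.0082,-0.0314,0],"turn":0},
    {"hand":0,"slide":[-0.0082,-0.0314,0],"turn":0},
    {"hand":0,"slide":[-0.0082,-0.0314,0.01],"turn":0},
    {"hand":0,"slide":[-0.0082,-0.0314,0.01],"turn":0},
    {"hand":0,"slide":[-0.0082,-0.0314,0.01],"turn":0},
  ],
)

```text
clock: 8.65
position: [0.5044, -0.0615, 0.1693]
orientation: [-0.563, -3.089, -0.0]
wrist_force: [1.0, 0.3, -0.3]
grip_width: 0.0854
gripper_force: 0.0
```

Emit:
drive_tool(
  deltas=[
    {"hand":0,"slide":[-0.0082,-0.0314,0.01],"turn":0},
    {"hand":0,"slide":[-0.0082,-0.0314,0.01],"turn":0},
    {"hand":0,"slide":[-0.0082,-0.0314,0.01],"turn":0},
    {"hand":0,"slide":[-0.0082,-0.0314,0.01],"turn":0},
    {"hand":0,"slide":[-0.0082,-0.0314,0.01],"turn":0},
  ],
)

```text
clock: 9.15
position: [0.4874, -0.2227, 0.1191]
orientation: [-0.563, -3.089, -0.001]
wrist_force: [-0.0, 0.5, 0.7]
grip_width: 0.0856
gripper_force: 0.0
```

Emit:
drive_tool(
  deltas=[
    {"hand":0,"slide":[0,0,0],"turn":0},
    {"hand":0,"slide":[0,0,0],"turn":0},
    {"hand":0,"slide":[0,0,0],"turn":0},
    {"hand":0,"slide":[0,0,0],"turn":0},
    {"hand":0,"slide":[0,0,0],"turn":0},
  ],
)

```text
clock: 9.65
position: [0.4884, -0.2209, 0.121]
orientation: [0.562, 3.091, 0.0]
wrist_force: [-0.3, -0.2, 0.1]
grip_width: 0.0855
gripper_force: 0.0
```

Run:
```python
from h import *
d=shot('wrist');p=pts(d)
k=(p[...,2]>.018)&(p[...,2]<.032)&(np.hypot(p[...,0]-.4884,p[...,1]+.222)<.04)
q=p[k][:,:2].astype(np.float32);c=cv2.minEnclosingCircle(q);print(k.sum(),c,q.mean(0))
rel(.4884,-.222,.012);rel(*c[0],.012)
```

```text
3131 ((0.48749294877052307, -0.2217734009027481), 0.02508980594575405) [ 0.48633265 -0.22123757]
pos [ 0.4883 -0.2211  0.121 ] tool delta [-0.0003 -0.0009  0.109 ]
pos [ 0.4883 -0.2211  0.121 ] tool delta [ 0.0006 -0.001   0.109 ]
```

Emit:
drive_tool(
  deltas=[
    {"hand":0,"slide":[0,-0.001,0.03],"turn":0},
    {"hand":0,"slide":[0,0,0.03],"turn":0},
    {"hand":0,"slide":[0,0,0.03],"turn":0},
    {"hand":0,"slide":[0,0,0.019],"turn":0},
    {"hand":0,"slide":[0,0,0],"turn":0},
  ],
)

```text
clock: 10.2
position: [0.487, -0.2218, 0.0099]
orientation: [-0.562, -3.087, -0.002]
wrist_force: [0.4, 0.1, -0.2]
grip_width: 0.0854
gripper_force: 0.0
```

Emit:
drive_tool(
  deltas=[
    {"hand":0.9,"slide":[0,0,0],"turn":0},
    {"hand":0.9,"slide":[0,0,0],"turn":0},
    {"hand":0.9,"slide":[0,0,0],"turn":0},
    {"hand":0.9,"slide":[0,0,0],"turn":0},
    {"hand":0.9,"slide":[0,0,0],"turn":0},
  ],
  grip_force=50,
)

```text
clock: 10.7
position: [0.4884, -0.2228, 0.0134]
orientation: [0.563, 3.088, -0.001]
wrist_force: [-1.1, 2.3, 7.8]
grip_width: 0.048
gripper_force: 49.9
```

Emit:
drive_tool(
  deltas=[
    {"hand":0.9,"slide":[0,0,-0.01],"turn":0},
    {"hand":0.9,"slide":[0,0,-0.03],"turn":0},
    {"hand":0.9,"slide":[0,0,-0.04],"turn":0},
    {"hand":0.9,"slide":[0,0,-0.04],"turn":0},
    {"hand":0.9,"slide":[0,0,-0.03],"turn":0},
  ],
)

```text
clock: 11.2
position: [0.4878, -0.2226, 0.165]
orientation: [0.563, 3.089, -0.001]
wrist_force: [0.6, -0.4, -4.2]
grip_width: 0.0475
gripper_force: 52.9
```

Run:
```python
from h import *
topplane(shot('wrist'));topplane(shot('scene'));rel(.54,.2615,.165)
```

```text
slopes [0.002 0.001] z-tcp at centre 0.0074 5053 5053
centre-tcp [-0.00743886  0.00295269] 0.03715137764811516
slopes [ 0.001 -0.006] z-tcp at centre 0.013 581 581
centre-tcp [ 0.00624702 -0.00321463] 0.036534782499074936
pos [ 0.4889 -0.2232  0.1663] tool delta [ 1.233e-01  4.716e-01 -2.000e-04]
```

Emit:
drive_tool(
  deltas=[
    {"hand":0.9,"slide":[0.0081,0.0314,0],"turn":0},
    {"hand":0.9,"slide":[0.0081,0.0314,0],"turn":0},
    {"hand":0.9,"slide":[0.0081,0.0314,0],"turn":0},
    {"hand":0.9,"slide":[0.0081,0.0314,0],"turn":0},
    {"hand":0.9,"slide":[0.0081,0.0314,0],"turn":0},
  ],
)

```text
clock: 11.8
position: [0.5047, -0.06, 0.161]
orientation: [-0.564, -3.089, -0.0]
wrist_force: [0.4, -0.1, -3.9]
grip_width: 0.0474
gripper_force: 53.0
```

Emit:
drive_tool(
  deltas=[
    {"hand":0.9,"slide":[0.0081,0.0314,0],"turn":0},
    {"hand":0.9,"slide":[0.0081,0.0314,0],"turn":0},
    {"hand":0.9,"slide":[0.0081,0.0314,0],"turn":0},
    {"hand":0.9,"slide":[0.0081,0.0314,0],"turn":0},
    {"hand":0.9,"slide":[0.0081,0.0314,0],"turn":0},
  ],
)

```text
clock: 12.3
position: [0.5222, 0.1011, 0.1609]
orientation: [-0.563, -3.089, 0.001]
wrist_force: [0.6, -1.1, -3.4]
grip_width: 0.0477
gripper_force: 53.0
```

Emit:
drive_tool(
  deltas=[
    {"hand":0.9,"slide":[0.0081,0.0314,0],"turn":0},
    {"hand":0.9,"slide":[0.0081,0.0314,0],"turn":0},
    {"hand":0.9,"slide":[0.0081,0.0314,0],"turn":0},
    {"hand":0.9,"slide":[0.0081,0.0314,0],"turn":0},
    {"hand":0.9,"slide":[0.0081,0.0318,0],"turn":0},
  ],
)

```text
clock: 12.8
position: [0.5398, 0.2625, 0.1608]
orientation: [-0.563, -3.089, 0.001]
wrist_force: [0.5, 0.3, -3.8]
grip_width: 0.0474
gripper_force: 53.0
```

Emit:
drive_tool(
  deltas=[
    {"hand":0.9,"slide":[0,0,0],"turn":0},
    {"hand":0.9,"slide":[0,0,0],"turn":0},
    {"hand":0.9,"slide":[0,0,0.01],"turn":0},
    {"hand":0.9,"slide":[0,0,0.01],"turn":0},
    {"hand":0.9,"slide":[0,0,0],"turn":0},
  ],
)

```text
clock: 13.3
position: [0.5398, 0.2603, 0.1398]
orientation: [-0.565, -3.088, 0.002]
wrist_force: [-1.3, 0.2, -4.1]
grip_width: 0.0475
gripper_force: 53.2
```

Run:
```python
from h import *
topplane(shot('wrist'));rel(.5415,.2607,.1)
```

```text
slopes [-0.006 -0.   ] z-tcp at centre 0.0104 5087 5087
centre-tcp [-0.0059385   0.00211924] 0.037334997206926346
pos [0.5402 0.2605 0.1407] tool delta [-0.0012  0.0007  0.0407]
```

Emit:
drive_tool(
  deltas=[
    {"hand":0.9,"slide":[-0.0012,0.0007,0.012],"turn":0},
    {"hand":0.9,"slide":[0,0,0.012],"turn":0},
    {"hand":0.9,"slide":[0,0,0.01],"turn":0},
    {"hand":0.9,"slide":[0,0,0.005],"turn":0},
    {"hand":0.9,"slide":[0,0,0.001],"turn":0},
  ],
)

```text
clock: 13.85
position: [0.5416, 0.2615, 0.1008]
orientation: [-0.563, -3.089, 0.001]
wrist_force: [-0.5, -0.3, -4.3]
grip_width: 0.0475
gripper_force: 53.2
```

Emit:
drive_tool(
  deltas=[
    {"hand":0.9,"slide":[0,0,0],"turn":0},
    {"hand":0.9,"slide":[0,0,0],"turn":0},
    {"hand":0.9,"slide":[0,0,0],"turn":0},
    {"hand":0.9,"slide":[0,0,0],"turn":0},
    {"hand":0.9,"slide":[0,0,0],"turn":0},
  ],
)

```text
clock: 14.35
position: [0.542, 0.2616, 0.102]
orientation: [0.564, 3.09, 0.0]
wrist_force: [-0.2, 1.0, -3.4]
grip_width: 0.0475
gripper_force: 53.2
```

Same height as the first time, so I'll release here.

Emit:
drive_tool(
  deltas=[
    {"hand":0,"slide":[0,0,0],"turn":0},
    {"hand":0,"slide":[0,0,0],"turn":0},
    {"hand":0,"slide":[0,0,0],"turn":0},
    {"hand":0,"slide":[0,0,0],"turn":0},
    {"hand":0,"slide":[0,0,0],"turn":0},
  ],
)

```text
clock: 14.85
position: [0.5419, 0.2616, 0.1019]
orientation: [0.564, 3.09, 0.0]
wrist_force: [-1.3, 1.5, -0.2]
grip_width: 0.0854
gripper_force: 0.0
```

Emit:
drive_tool(
  deltas=[
    {"hand":0,"slide":[0,0,-0.02],"turn":0},
    {"hand":0,"slide":[0,0,-0.03],"turn":0},
    {"hand":0,"slide":[0,0,-0.03],"turn":0},
    {"hand":0,"slide":[0,0,-0.02],"turn":0},
    {"hand":0,"slide":[0,0,0],"turn":0},
  ],
)

```text
clock: 15.35
position: [0.5428, 0.2619, 0.2047]
orientation: [0.563, 3.086, 0.004]
wrist_force: [0.4, 0.0, -0.2]
grip_width: 0.0854
gripper_force: 0.0
```

Run:
```python
from h import *
inside()
p=pts(shot('top'));k=(np.hypot(p[...,0]-.659,p[...,1]+.135)<.04)&(p[...,2]>.006)&(p[...,2]<.014)
print('thin',cv2.minEnclosingCircle(p[k][:,:2].astype(np.float32)))
```

```text
wrist 3166 [0.047  0.0839 0.0846 0.0852 0.0859]
 plane [ 0.0105 -0.0023  0.0848] ((0.5408454537391663, 0.2621695399284363), 0.02516198344528675)
top 351 [0.0482 0.0747 0.0846 0.0859 0.0871]
 plane [0.0251 0.0168 0.0852] ((0.5424890518188477, 0.2607825696468353), 0.024905769154429436)
thin ((0.6589995622634888, -0.13474076986312866), 0.02493319660425186)
```

The top of the stack is flat at 0.085 m, which is the line height. It is centred, and the thin disc hasn't moved. Handing in.

```bash
python3 -c "
from plant import arm
print(arm.close_job())"
```

```text
the job is handed in; nothing more can be done
None
```

Both thick discs are in the tube, lying flat and centred, with the top of the stack measured at 0.085 m (the line); the thin disc has not moved and the job is handed in, though `close_job` returned no verdict.

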